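# Lock a mech head into its bench holder

### The arm

A 6-joint arm with a two-finger parallel gripper is mounted at the origin on the work surface. World frame = base frame: x ahead of the robot, y to its left, z up, the work surface at z = 0. Lengths are in mm, angles in rad, forces in N, time in s.
With the tool pointing down it reaches from about 275 to 825 mm from the base axis. Payload 5.2 kg.
Tool frame: the origin (TCP) lies at the very end of the fingers, on their centre line; the grasp point (between the pads) lies 19 mm behind it; z points along the fingers, y is the line along which they close (so a half turn about z gives the same grasp; the last joint's range is limited). The gripper opens to 93 mm and grips with 3 to 60 N. Pads are 15 mm wide; open, the fingers measure 128 mm over their backs; the gripper's body (75 mm by 188 mm) begins 65 mm behind the grasp point.
Start: joints at [1.135, 0.259, 1.535, -0, 1.348, -0.203], TCP at [126.864, 535.173, 218.653] pointing down, gripper open.
Joint ranges: [-3.14, 3.14], [-0.91, 2.08], [0.19, 2.58], [-1.22, 4.36], [0.22, 2.71], [-3.12, 3.12]. Speed limits (rad/s): [2.57, 2.57, 3.14, 3.14, 3.14, 3.14].

### API

Orientations are given as [roll, pitch, yaw] about the fixed x, y, z axes, in that order (R = Rz(yaw) Ry(pitch) Rx(roll)).
In Python, from bench import robot gives the robot as it stands. The module is installed in compiled form; this text tells all that it offers. Calls block until the motion is done:
- robot.move_ptp(position, orientation): joint-space move of the TCP to a pose.
- robot.move_linear(position, ori=None, speed=150, f_stop=None): straight line of the TCP; ori=None keeps the orientation; speed is the mean speed in mm/s. With f_stop (N) it stops when the force on the tool has changed by that much, and returns True; else False.
- robot.move_j(angles): joint-space move.
- robot.move_gripper(opening): opening from 0.0 (shut) to 1.0 (fully open); the grip force is fixed at half the most; returns when the fingers have stopped.
- robot.sleep(seconds).
- robot.inverse_kinematics(position, orientation): joint angles nearest the present ones, or None.
- robot.get_image(name): name is "side" or "top" or "wrist"; returns a dict with "img" (400x640x3 uint8, blue, green, red), "fovy" (degrees; the focal length in pixels is half the picture's height over the tangent of half this angle, whatever the lens; pixels are square), "cx", "cy" (the principal point, pixels), "eye" and "orientation" of the camera in the world. Camera axes: x right, y down, z forward; pixel columns grow to the right and rows downward; lengths in mm; the calibration is good to about 2 mm. A picture is of the moment at which its call begins. There is no depth.
A pose or a line that the arm cannot do raises robot.MotionError and nothing moves.
- robot.hand_in(): hands the job in; it is judged then, once.
Readings, each from a call of its own:
- robot.current_t(): time.
- robot.current_qpos(): joint angles.
- robot.current_joint_vel(): joint speeds.
- robot.current_joint_efforts(): joint torques, N m.
- robot.current_tcp_pos(): TCP position.
- robot.current_eef_rot(): TCP orientation.
- robot.current_contact_force(): force on the tool from outside, world axes, zero at the start.
- robot.current_ft_torque(): the same for the moment, N m.
- robot.current_gripper_width(): opening from 0.0 (shut) to 1.0 (fully open).
- robot.current_finger_force(): force on a finger pad.
Only numpy, scipy, OpenCV 4.12 (cv2) and the standard library are available. Lean on these libraries where they do the work, as an engineer would, in place of code of your own. Each camera call takes 0.05 s, during which the arm holds its last target. There are 200 camera calls.

### The job

Take the mech head from the silicone mat, set its foot plate down on the open porch of the aluminium holder with the face towards the holder's closed end, and slide it under the lips until the spring tongue snaps up behind the foot, then let go. The holder's catch is adjustable, so feel for the end: once the foot is going under the lips, push gently, never pressing head and holder together with more than about 20 N. Keep the head upright and leave the other things where they are.

Things in the scene. Friction and masses are not known exactly. Their poses are not given: they have to be found in the camera images.
- head: Small grey mech head on a foot plate, 0.1 to 0.2 kg. Origin on the neck axis at the foot's underside; +x is where the face looks, z up. Foot 6 mm thick, 40 wide (y +-20), reaching 30 mm ahead (+x) and 20 behind (-x) of the neck axis. Neck 18 x 18 up to z 22. Skull: flat-sided box 40 x 40 on the neck axis, z 22 to 62, to be gripped face-to-back or ear-to-ear; fin on top to z 85, y +-26.
- head_nose (a point): Middle of the skull's face (the side with a dark visor slit), 20 mm ahead (+x) of the neck axis and 42 mm above the foot's underside.
- holder: Aluminium holder fixed to the panel, 176 x 72 x 24 mm. Origin at its underside, on its middle line, in the plane of the mouth where the lips begin; the foot slides in along its +x, z up. The floor is 12 mm above the underside over the whole length. The head is locked when its neck axis is at x 40 to 59 mm, depending on where the catch carriage is clamped.
- porch (a point): Middle of the holder's porch, on its floor, 37 mm before the mouth (holder x -37). The porch is open floor from x -66 to 0; at the mouth two 6 mm high guide walls flare from 43 mm apart at x 0 to 63 mm apart at x -28.
- channel (a point): Point on the channel's floor, on the middle line, 30 mm in from the mouth. Channel: x 0 to 106, 43 mm wide; lips 4 mm thick (top 12 mm above the floor) overhang it with 8 mm beneath for the 6 mm foot, and leave a slot 24 mm wide for the neck. From x 73 a roof, as high as the lips, closes the slot too.
- end (a point): Point on the floor, middle line, at the channel's closed end, x 106. Before it, under the roof, sits a springy buffer on a carriage with the tongue, clamped anywhere over 18 mm: place not reported. The foot meets the buffer about 2 mm before its rear edge clears the tongue; it pushes back 3 N per mm, up to 10 mm. Locking takes 6 to 8 N besides a few N of drag.
- tongue (a joint): Spring tongue, 12 mm wide, rising out of the holder's floor on the middle line, on the carriage: it leaves the floor at x 0 to 19 and rises over 20 mm, 14 deg, to its tip at x 20 to 39. Hinge angle in rad: 0 standing up, tip 5 mm above the floor (at the start, and once snapped up behind the foot); about 0.14 pressed flush by the foot over it. It presses up with 1 to 3 N.
- mat: Orange silicone mat, 260 (x) x 240 (y) x 3 mm, fixed; origin at the centre of its underside. The head and the probe lie on it.
- probe: Stainless probe, a rod 155 mm long, 8 mm thick, lying along its x; origin at its underside. Bystander.
- jar: Empty open glass jar, 68 mm wide, 85 mm high; origin at the centre of its underside. Bystander.
- paint_a: Small paint jar, 32 mm wide, 55 mm high; origin at the centre of its underside. Bystander.
- paint_b: Another such paint jar, 32 mm wide, 55 mm high. Bystander.
- torso: Grey mech torso on a black stand, about 100 mm wide in y and 80 mm high; origin at the centre of its underside. Bystander.
- driver: Screwdriver with black handle, 160 mm long, lying along its x. Bystander.
There are look-alikes about, which are no part of the job. What is shaped like the head but green or purple is not meant.

How it is judged (in metres and radians):
On the way, in this order (a step that is already met when the one before it is completed fails the run):
1. the head's foot stands on the holder's porch, clear of the lips, face towards the closed end (x of head in the frame of holder between -0.065 and -0.02 m and y of head in the frame of holder between -0.012 and 0.012 m and z of head in the frame of holder below 0.0155 m and x of head_nose in the frame of holder below 0.002 m and contact force between head and holder above 0.2 N), for 0.1 s.
2. the foot is under the lips and presses the tongue down (value of joint tongue above 0.07 rad and x of head in the frame of holder above -0.015 m and z of head in the frame of holder below 0.0165 m), for 0.1 s.
At the end, for the whole second after the job is handed in: The head stands released, upright (within 0.08 rad) and at rest in the channel under the lips, face towards the closed end, neck axis 36 to 66 mm in from the mouth and within 4 mm of the middle line, foot on the floor (within 3.5 mm), and the tongue stands up behind the foot (angle below 0.05 rad) (value of joint tongue below 0.05 rad and x of head in the frame of holder between 0.036 and 0.066 m and y of head in the frame of holder between -0.004 and 0.004 m and z of head in the frame of holder between 0.01 and 0.0155 m and x of head_nose in the frame of holder above 0.053 m and angle between head's own z axis and vertical below 0.08 rad and linear speed of head below 0.01 m/s and contact force between the fingers and head below 0.1 N); the robot touches nothing.
It fails at once if head and holder pressed together with more than 25 N while the foot is going under the lips or under them (contact force between head and holder above 25 N and x of head in the frame of holder above -0.018 m).
It fails at once if the gripper pressed on the holder with more than 25 N (contact force between the arm and holder above 25 N).
It fails at once if the head tipped over (more than 0.5 rad) (angle between head's own z axis and vertical above 0.5 rad).
It fails at once if a bystander moved more than 30 mm (distance of any of probe, jar, paint_a, paint_b, torso, driver from where it was at the start of the episode above 0.03 m).
It also fails if it takes over 48 s, if anything falls off the work surface, if the arm or the gripper's body presses on something with over 40 N, if the wrist force passes 120 N, or if a joint passes its speed limit or range.

## Working session

There is one attempt and no reset: what is moved stays moved. The work goes in short steps, each a Python script; the robot and the scene stay as the last script left them, time stands still between calls to the robot, and variables do not carry over. Pictures are saved under pics/ and viewed, at most 10 in all, crops included, and the job is handed in when it is done.

```bash
mkdir -p pics; python3 - <<'E'
from bench import robot
import cv2,json
for n in ["top","side"]:
    d=robot.get_image(n); cv2.imwrite(f"pics/{n}0.png",d["img"])
    print(n,{k:(v if not hasattr(v,'tolist') else v.tolist()) for k,v in d.items() if k!="img"})
print(robot.current_tcp_pos(),robot.current_eef_rot(),robot.current_t())
E
```

```text
top {'fovy': 50.0679276422254, 'cx': 316.21624679492425, 'cy': 202.51839637879473, 'eye': [311.9441061975904, -4.5464480101824485, 1121.0694548361223], 'orientation': [-2.916044882417558, -0.0017705408623307495, -1.6701515954764927]}
side {'fovy': 53.292211764113475, 'cx': 323.67432807205165, 'cy': 201.7336331214002, 'eye': [335.8525461361359, 608.7170028689787, 648.027716332816], 'orientation': [-2.3014262088935857, 0.003194119424385633, -2.819406571114093]}
[126.65521587 534.72447669 217.90921743] [-3.14000767e+00 -2.97330228e-04  2.90885038e+00] 0.1
```

View pics/top0.png

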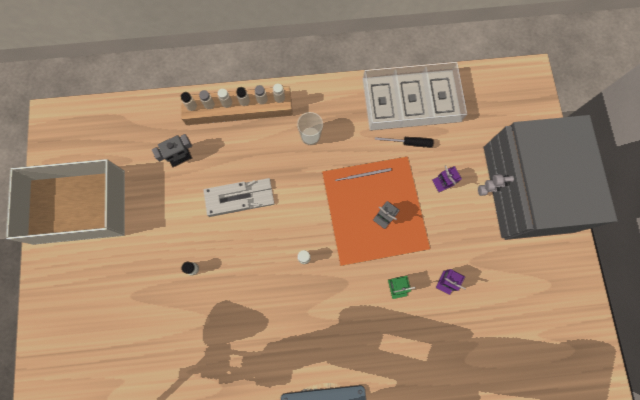

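View pics/side0.png

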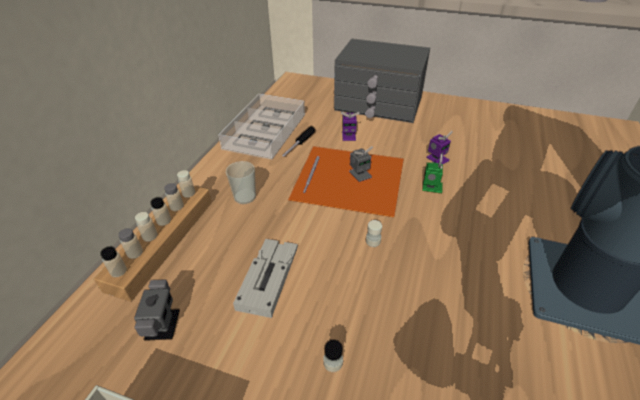

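The top view shows the grey head at about (386,215) on the mat. The holder runs from its closed end near (205,203) to its porch end near (272,190). Green and purple look-alikes stand to the right of and below the mat. Next I'll localise both coarsely and get wrist close-ups.

```bash
cat > h.py <<'E'
from bench import robot
import numpy as np, cv2, pickle
from scipy.spatial.transform import Rotation as R
def K(d): return 200/np.tan(np.radians(d["fovy"])/2)
def ray(d,uv):
    uv=np.atleast_2d(uv).astype(float); f=K(d)
    v=np.c_[(uv[:,0]-d["cx"])/f,(uv[:,1]-d["cy"])/f,np.ones(len(uv))]
    return R.from_euler("xyz",d["orientation"]).apply(v)
def plane(d,uv,z):
    v=ray(d,uv); e=np.array(d["eye"]); return e+v*((z-e[2])/v[:,2])[:,None]
def proj(d,p):
    q=R.from_euler("xyz",d["orientation"]).inv().apply(np.atleast_2d(p)-np.array(d["eye"]))
    return q[:,:2]/q[:,2:]*K(d)+[d["cx"],d["cy"]]
def snap(n,name):
    d=robot.get_image(n); pickle.dump(d,open(f"pics/{name}.pkl","wb")); cv2.imwrite(f"pics/{name}.png",d["img"]); return d
def load(name): return pickle.load(open(f"pics/{name}.pkl","rb"))
E
python3 - <<'E'
from h import *
d=robot.get_image("top")
print(plane(d,[[386,215]],40),plane(d,[[205,203],[272,190]],20))
h=plane(d,[[386,215]],40)[0]; c=plane(d,[[240,197]],20)[0]
robot.move_ptp([c[0]-40,c[1],300],[np.pi,0,2.909])
w=snap("wrist","wc"); print(w["eye"],w["orientation"],w["fovy"],robot.current_tcp_pos())
print(proj(w,[c,h]))
robot.move_ptp([h[0]-40,h[1],300],[np.pi,0,2.909])
w=snap("wrist","wh"); print(w["eye"],robot.current_tcp_pos(),proj(w,[h]),robot.current_t())
E
```

```text
[[ 508.04779743 -206.50506076   40.        ]] [[590.81339453 260.32137692  20.        ]
 [608.68163186  81.90364973  20.        ]]
[484.35904297 187.00831269 466.55715143] [ 2.86329703e+00 -3.46231660e-04  1.34021500e+00] 58.07270506259381 [557.46931753 168.6254314  299.95638777]
[[322.30915754 193.8677172 ]
 [  8.30530717 196.35485816]]
[ 395.26277768 -187.21698782  466.65659237] [ 468.56261425 -205.51441962  300.04161717] [[322.49528403 197.01486396]] 3.7417
```

View pics/wc.png

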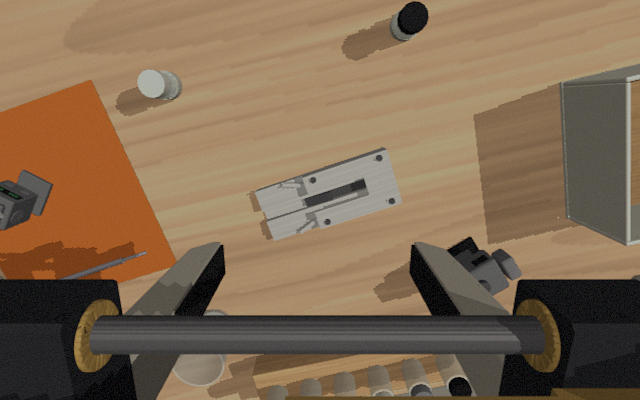

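View pics/wh.png

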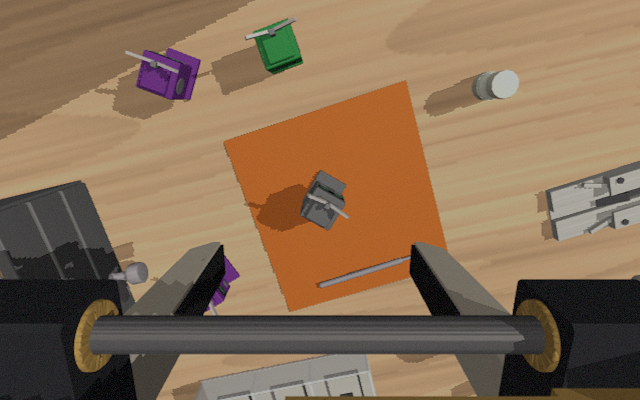

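The first picture shows the holder between about (255,190) and (400,205), with its porch at the left end. The second shows the head at (325,198), fin across (330,205), foot showing at (325,222). I'll zoom in on both.

```bash
python3 - <<'E'
from h import *
a=load("wc")["img"][135:255,240:410]; b=load("wh")["img"][155:245,285:365]
a=cv2.resize(a,None,fx=4.7,fy=4.7,interpolation=cv2.INTER_CUBIC)
cv2.imwrite("pics/zc.png",a)
c=load("wc")["img"][160:240,0:70]
z=np.hstack([cv2.resize(x,(400,480),interpolation=cv2.INTER_CUBIC) for x in (b[5:85,8:75],c[:, :67])])
cv2.imwrite("pics/zh.png",z)
E
```

```text
(no output)
```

View pics/zc.png

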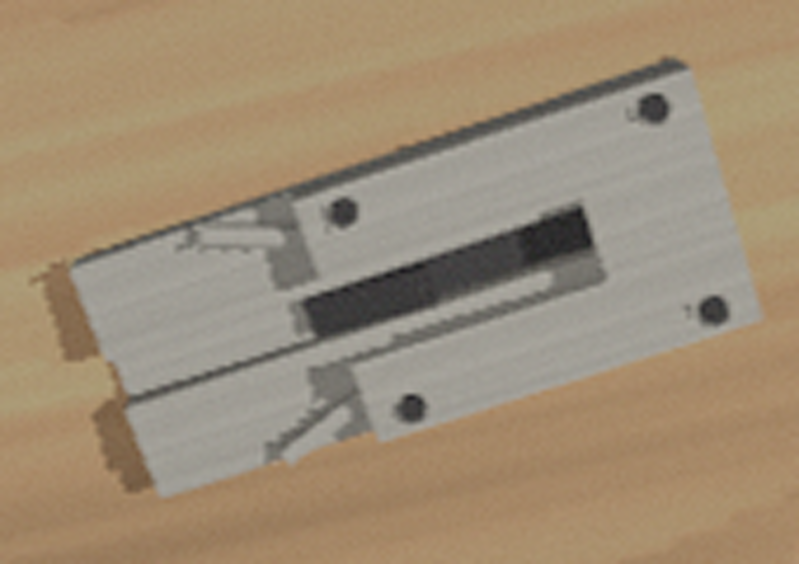

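View pics/zh.png

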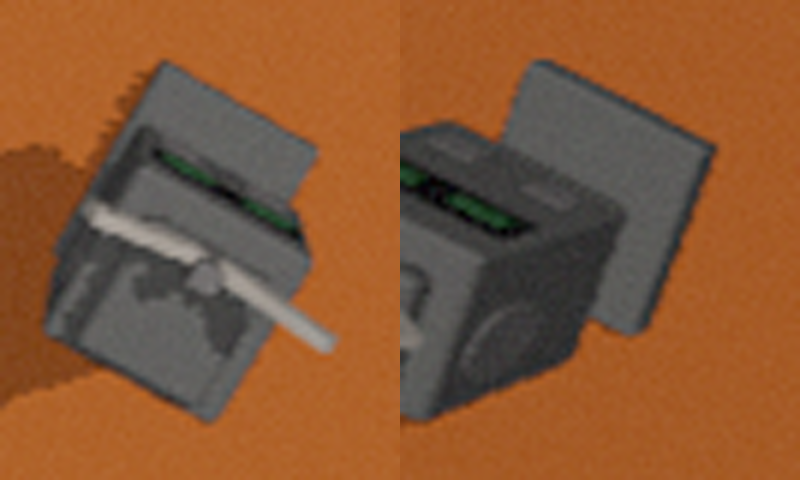

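Zoom readings: the visor, and so the face, is on the long side of the foot. In the wrist image that side points up. The holder's porch end is on the left. I'll fit planar poses to the corners.

```bash
cat >> h.py <<'E'
from scipy.optimize import least_squares
def fit(obs,p0,zb):
    # obs: list of (img dict, uv, body point) ; pose x,y,yaw
    def pts(p,b): return np.c_[R.from_euler("z",p[2]).apply(b)[:,:2]+p[:2],b[:,2]+zb]
    def res(p): return np.concatenate([(proj(d,pts(p,np.array([b],float)))[0]-uv) for d,uv,b in obs])
    s=least_squares(res,p0,x_scale=[1,1,.01]); return s.x,s.fun.reshape(-1,2).round(1)
E
python3 - <<'E'
from h import *
wc,wh=load("wc"),load("wh")
z=lambda x,y:np.array([240+x/4.7,135+y/4.7])
ob=[(wc,z(690,68),(110,36,24)),(wc,z(762,318),(110,-36,24)),(wc,z(72,265),(-66,36,12)),(wc,z(160,495),(-66,-36,12)),(wc,z(290,195),(0,36,24)),(wc,z(378,438),(0,-36,24))]
for s in (1,-1):
    o=[(d,u,(b[0],b[1]*s,b[2])) for d,u,b in ob]
    r=fit(o,[605,150,1.7],0); print("holder",s,r[0],r[1].tolist())
a=lambda x,y:np.array([293+x/5.97,160+y/6]); c=lambda x,y:np.array([(x-400)/5.97,160+y/6])
ob=[(wh,a(163,62),(30,20,6)),(wh,a(317,152),(30,-20,6)),(wh,a(308,260),(20,-20,62)),(wh,a(210,420),(-20,-20,62)),(wh,a(48,330),(-20,20,62))]
ob2=[(wc,c(540,62),(30,20,6)),(wc,c(715,148),(30,-20,6)),(wc,c(640,333),(-20,-20,6))]
for s in (1,-1):
  for n,q in (("wh",ob),("both",ob+ob2)):
    o=[(d,u,(b[0],b[1]*s,b[2])) for d,u,b in q]
    r=fit(o,[508,-206,3.0],3); print("head",n,s,r[0],r[1].tolist())
E
```

```text
holder 1 [605.96534913 151.4931046    1.66473901] [[0.2, -0.4], [0.0, -0.0], [-0.7, -0.2], [-0.0, -0.2], [0.5, 0.6], [-0.0, 0.3]]
holder -1 [608.71691841 151.29025608   1.65319133] [[15.5, 56.2], [-14.3, -50.5], [18.6, 50.2], [-18.9, -47.8], [18.7, 54.1], [-17.5, -49.0]]
head wh 1 [ 515.67827098 -208.75517673    2.38802686] [[-0.3, -0.6], [0.5, -0.5], [1.4, -0.2], [0.3, 1.2], [-2.0, 0.2]]
head both 1 [ 516.09637045 -208.04018831    2.37895715] [[0.6, -0.4], [1.2, -0.1], [2.1, 0.2], [0.8, 1.4], [-1.4, 0.2], [-1.7, -1.1], [-1.0, -0.0], [-0.9, 0.7]]
head wh -1 [ 519.80508197 -206.95907937    1.65925158] [[29.7, 36.0], [-5.0, -7.1], [-8.7, -12.2], [-25.2, -28.4], [12.8, 17.4]]
head both -1 [ 524.04241278 -195.86792066    2.86015829] [[29.3, 8.7], [-27.3, -7.8], [-26.0, -7.3], [-11.4, -1.3], [49.5, 15.3], [29.1, 8.1], [-31.4, -7.8], [-12.3, -1.8]]
```

```bash
cat >> h.py <<'E'
HD=np.array([515.9,-208.4]); HY=2.385
HO=np.array([606.0,151.5]); OY=1.665
def down(yaw): return [np.pi,0,yaw]
def hp(x,y,z):  # holder frame -> world
    return [*(HO+R.from_euler("z",OY).apply([x,y,0])[:2]),z]
E
python3 - <<'E'
from h import *
ori=down(HY-np.pi/2)
robot.move_ptp([*HD,130],ori)
robot.move_linear([*HD,26],speed=120)
robot.move_gripper(0.0)
print("w",robot.current_gripper_width(),robot.current_finger_force(),robot.current_contact_force())
robot.move_linear([*HD,150],speed=150)
print("lift",robot.current_gripper_width(),robot.current_contact_force())
robot.move_ptp(hp(-44,0,150),down(OY-np.pi/2))
robot.move_linear(hp(-44,0,50),speed=120)
print(robot.current_tcp_pos(),robot.current_gripper_width(),robot.current_contact_force(),robot.current_qpos(),robot.current_t())
w=snap("wrist","wp"); s=snap("side","sp")
P=np.array([hp(110,36,24),hp(110,-36,24),hp(0,36,24),hp(0,-36,24),hp(-66,36,12),hp(-66,-36,12)])
us=proj(s,P); uw=proj(w,P); print(us.round(),uw.round())
def mk(im,u):
    im=im.copy()
    for p in u: cv2.circle(im,tuple(int(round(v)) for v in p),2,(0,0,255),-1)
    return im
c=us[2:].mean(0).astype(int)
a=cv2.resize(mk(s["img"],us)[c[1]-70:c[1]+70,c[0]-70:c[0]+70],(400,400),interpolation=cv2.INTER_CUBIC)
b=cv2.resize(mk(w["img"],uw),(400,250)); b=np.vstack([b,np.zeros((150,400,3),np.uint8)])
cv2.imwrite("pics/p1.png",np.hstack([a,b]))
E
```

```text
w 0.4247858103205736 29.999957978725433 [ 0.21134116  0.97469007 -0.97836101]
lift 0.42711489497269606 [-0.23033471  0.09112944 -1.79255703]
[610.87826839 107.53267356  50.81715388] 0.4249959329292787 [-0.03089217  0.49945383 -1.30254136] [-5.34480054e-03  5.31254457e-01  1.56221520e+00 -1.21395980e-05
  1.04655782e+00  1.47148690e+00] 10.7
[[269. 310.]
 [231. 303.]
 [286. 264.]
 [253. 257.]
 [296. 244.]
 [264. 238.]] [[ 62. 298.]
 [ 37. 180.]
 [245. 298.]
 [238. 181.]
 [353. 288.]
 [356. 176.]]
```

View pics/p1.png

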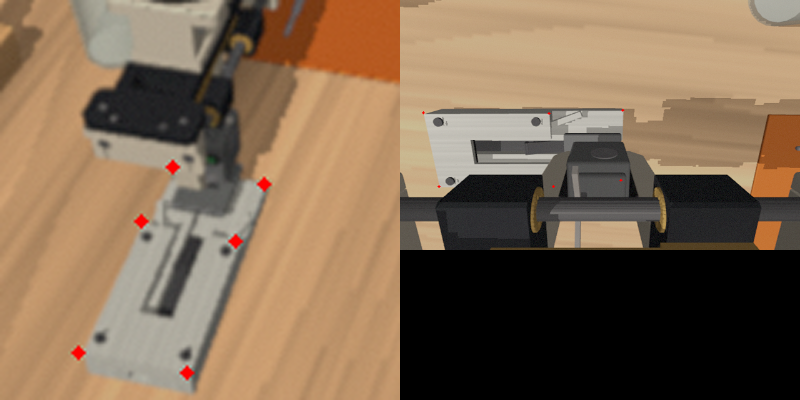

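The side crop shows the head held over the porch and facing the closed end. The wrist view shows my predicted corners nearly on the holder. A full-resolution crop will give the lateral offset.

```bash
python3 - <<'E'
from h import *
w=load("wp"); im=w["img"][160:310,150:390]
cv2.imwrite("pics/p2.png",cv2.resize(im,None,fx=3.3,fy=3.3,interpolation=cv2.INTER_CUBIC))
# predicted foot (top edge) if head centred on TCP; TCP 23 above underside
t=robot.current_tcp_pos(); r=R.from_euler("z",OY)
z=lambda u:((u-[150,160])*3.3).round().tolist()
for n,b in (("foot+20",[(-20,20,6),(30,20,6)]),("foot-20",[(-20,-20,6),(30,-20,6)])):
    print(n,z(proj(w,r.apply(np.array(b,float))+t-[0,0,23])))
print("holder",z(proj(w,[hp(0,-36,24),hp(-66,-36,12),hp(0,0,12),hp(0,-12,24),hp(0,12,24),hp(73,-12,24)])))
E
```

```text
foot+20 [[673.0, 397.0], [379.0, 397.0]]
foot-20 [[680.0, 173.0], [370.0, 173.0]]
holder [[290.0, 68.0], [679.0, 54.0], [315.0, 246.0], [298.0, 205.0], [306.0, 333.0], [-127.0, 205.0]]
```

View pics/p2.png

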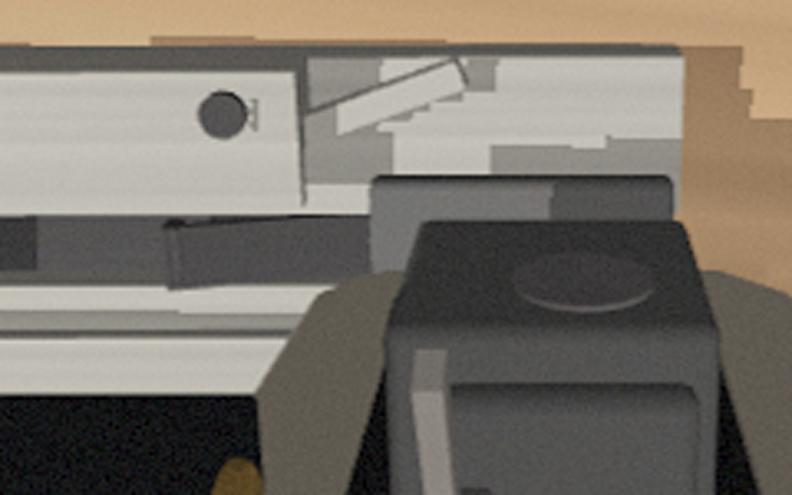

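The foot front edge is at x≈372 in the crop (predicted 370) and its side at y≈177 (predicted 173). The lip slot edge is at y≈213 (predicted 205) and the mouth at x≈297 (predicted 290). The holder is therefore about 0.5 mm further to +y relative to the head and about 1 mm further to -x. The tongue tip, near 168, puts the catch at about x 22, so the lock should be near x 42. Next I'll place the head with those corrections and feel my way in.

```bash
sed -i 's/return \[\*(HO+R.from_euler("z",OY).apply(\[x,y,0\])/return [*(HO+R.from_euler("z",OY).apply([x-1,y+0.6,0])/' h.py
cat >> h.py <<'E'
def F(): return R.from_euler("z",-OY).apply(robot.current_contact_force()).round(1)
def X():
    t=robot.current_tcp_pos(); q=R.from_euler("z",-OY).apply([*(t[:2]-HO),0])-[-1,0.6,0]; return [round(q[0],1),round(q[1],1),round(t[2],1)]
E
python3 - <<'E'
from h import *
robot.move_linear(hp(-44,0,50),speed=30)
print(X(),F())
print(robot.move_linear(hp(-44,0,31),speed=20,f_stop=3),X(),F())
robot.sleep(0.3); z=robot.current_tcp_pos()[2]; print(X(),F())
z+=0.3
for x in range(-40,-3,4):
    s=robot.move_linear(hp(x,0,z),speed=20,f_stop=8); print(s,X(),F())
    if s: break
print(robot.current_t())
E
```

```text
[np.float64(-44.0), np.float64(-0.2), np.float64(50.5)] [ 0.4 -0.5 -1.9]
True [np.float64(-44.0), np.float64(0.1), np.float64(35.0)] [0.7 0.5 3.8]
[np.float64(-44.0), np.float64(0.1), np.float64(34.9)] [-0.4 -0.   5.9]
False [np.float64(-39.6), np.float64(0.2), np.float64(35.0)] [1.2 0.9 0.9]
False [np.float64(-35.6), np.float64(0.2), np.float64(35.0)] [ 1.  -0.1 -0.2]
False [np.float64(-31.8), np.float64(0.2), np.float64(35.0)] [ 0.3  0.1 -1.9]
False [np.float64(-27.8), np.float64(0.0), np.float64(35.3)] [-0.3  0.1 -3.1]
False [np.float64(-23.8), np.float64(0.0), np.float64(35.2)] [ 0.2  1.1 -0.6]
False [np.float64(-19.9), np.float64(-0.1), np.float64(35.5)] [-0.3  0.6 -0.1]
False [np.float64(-15.8), np.float64(-0.2), np.float64(35.4)] [-1.8 -0.4  0. ]
False [np.float64(-11.7), np.float64(-0.0), np.float64(35.3)] [ 0.7 -0.2  1.2]
False [np.float64(-7.6), np.float64(0.0), np.float64(35.3)] [-0.9 -0.5  0.5]
False [np.float64(-3.7), np.float64(0.0), np.float64(35.3)] [-1.2 -0.6 -0.3]
15.575
```

Contact was at z 35 as expected and the foot went into the channel freely. I'll continue to the tongue and buffer.

```bash
python3 - <<'E'
from h import *
z=35.2; stop=None
for x in list(range(0,33,4))+list(range(33,64)):
    s=robot.move_linear(hp(x,0,z),speed=20 if x<33 else 8,f_stop=9)
    f=np.mean([F() for _ in range(3)],axis=0).round(1); print(x,s,[float(v) for v in X()],f)
    if s or abs(f[1])>7 or -f[0]>10: break
print(robot.current_t())
E
```

```text
0 False [0.4, -0.0, 35.2] [ 0.5 -0.3 -0.4]
4 False [4.4, 0.0, 35.2] [ 0.7 -1.1  0.5]
8 False [8.3, 0.0, 35.2] [0.  0.2 0.4]
12 False [12.3, 0.0, 35.2] [ 0.2  0.3 -0.6]
16 False [16.3, 0.0, 35.2] [ 0.3 -0.4  0.6]
20 False [20.3, 0.0, 35.2] [-0.2  0.   0.4]
24 False [24.3, -0.0, 35.2] [0.4 0.3 0.7]
28 False [28.3, 0.0, 35.2] [-0.5  0.3 -0.3]
32 False [32.3, 0.0, 35.2] [ 1.1  0.  -0.2]
33 False [33.0, -0.0, 35.2] [-0.3 -0.2  0.1]
34 False [34.0, -0.0, 35.2] [-1.1  0.   0.3]
35 False [35.1, 0.0, 35.2] [-0.9 -0.1  0. ]
36 False [36.1, 0.0, 35.2] [-0.5 -0.2 -0.1]
37 False [37.1, -0.0, 35.2] [-0.7 -0.8  0.3]
38 False [38.1, -0.0, 35.2] [-0.8  0.5  0.1]
39 False [39.1, 0.0, 35.2] [-1.6 -0.1  0.3]
40 False [40.1, -0.0, 35.2] [-0.1  0.3  0.2]
41 False [41.1, 0.0, 35.2] [-1.  -0.5 -0.2]
42 False [42.1, -0.0, 35.2] [-0.9  0.7 -0.1]
43 False [43.1, 0.0, 35.2] [-0.4 -0.3  0.5]
44 False [44.1, -0.0, 35.2] [-0.7  1.1 -0.1]
45 False [45.1, -0.0, 35.2] [-0.4  0.2  0.4]
46 False [45.8, -0.0, 35.2] [-1.7 -0.5 -0.6]
47 False [46.5, -0.0, 35.2] [-4.1  0.3  0.6]
48 False [47.3, -0.0, 35.2] [-6.2 -0.1  1.1]
49 False [47.8, -0.0, 35.2] [-7.2  0.8  1.7]
50 False [48.3, -0.0, 35.2] [-8.1  0.2  0.8]
51 False [48.8, -0.0, 35.2] [-9.6  0.7  0.3]
52 False [49.4, -0.0, 35.2] [-11.8   0.    0.7]
24.225
```

```bash
python3 - <<'E'
from h import *
z=35.2
s=robot.move_linear(hp(53.3,0,z),speed=8,f_stop=6); robot.sleep(.2); print(s,[float(v) for v in X()],F())
for x in (51,50,49,48,47,46,45,44,43):
    s=robot.move_linear(hp(x,0,z),speed=10); f=np.mean([F() for _ in range(3)],axis=0).round(1); print(x,[float(v) for v in X()],f)
    if f[0]>3: break
print(robot.current_t())
E
```

```text
False [50.1, -0.0, 35.2] [-14.2   0.1   1.5]
51 [48.8, -0.0, 35.2] [-10.3   0.3   0.9]
50 [48.3, -0.0, 35.2] [-9.   0.3  0.2]
49 [47.8, -0.0, 35.2] [-8.2  0.6  0.2]
48 [47.2, -0.0, 35.2] [-6.   0.3  0.2]
47 [46.8, -0.0, 35.2] [-4.  -0.7  0.2]
46 [46.7, 0.0, 35.2] [ 0.2  0.1 -0.6]
45 [46.6, 0.0, 35.2] [ 4.8 -1.3 -1.2]
26.625
```

The head now resists being pulled back at x≈46.7, so the tongue has caught. I'll neutralise the force, release, and retreat.

```bash
python3 - <<'E'
from h import *
robot.move_linear(hp(46.3,0,35),speed=10); print(F())
robot.move_gripper(0.85); print(robot.current_gripper_width(),F())
robot.move_linear(hp(46.3,0,160),speed=120)
robot.move_linear(hp(0,60,220),speed=200)
w=snap("wrist","we"); s=snap("side","se")
P=proj(s,[hp(0,0,24)])[0].astype(int); Q=proj(w,[hp(20,0,24)])[0].astype(int); print(P,Q)
def crop(d,c,h):
    y=max(0,min(c[1]-h,400-2*h)); x=max(0,min(c[0]-h,640-2*h)); return cv2.resize(d["img"][y:y+2*h,x:x+2*h],(400,400),interpolation=cv2.INTER_CUBIC)
cv2.imwrite("pics/e.png",np.hstack([crop(s,P,60),crop(w,Q,100)]))
print(robot.current_t())
E
```

```text
[ 2.8 -0.6  0.9]
0.8482229207164477 [-0.6 -0.3  0.1]
[269 260] [297 118]
29.6417
```

View pics/e.png

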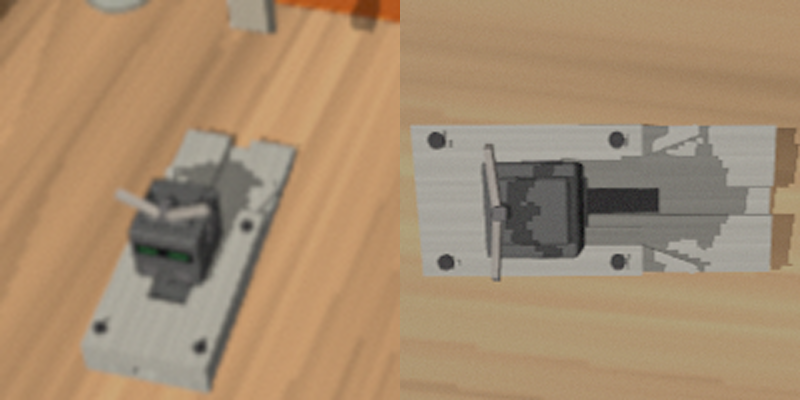

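The head stands upright in the channel, facing the closed end. The dark tongue at (590–658,200) is visible behind it, and the gripper is clear.

```bash
python3 -c "
from bench import robot
print(robot.hand_in())"
```

```text
the job is handed in; nothing more can be done
None
```

The mech head is in the holder's channel with its face to the closed end and has been released; a gentle pull-back met firm resistance at about x 46.7 mm, so the tongue has caught, and the job was handed in at about 30 s (verdict not reported).

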